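Mix a flask of tinted resin on the touch-start vortex mixer

ROBOT

A 6-joint arm with a two-finger parallel gripper is mounted at the origin on the work surface. World frame = base frame: x ahead of the robot, y to its left, z up, the work surface at z = 0. Lengths are in m, angles in rad, forces in N, time in s.
With the tool pointing down it reaches from about 0.375 to 0.9 m from the base axis. Payload 3.1 kg.
Tool frame: the origin (TCP) lies between the finger pads, 19 mm behind the fingertips; this is the grasp point; z points along the fingers, y is the line along which they close (so a half turn about z gives the same grasp; the last joint's range is limited). The gripper opens to 85 mm and grips with 20 to 120 N. Pads are 22 mm wide; open, the fingers measure 114 mm over their backs; the gripper's body (76 mm by 85 mm) begins 54 mm behind the grasp point. The pads swing forward as they close: fully open they stand 13 mm farther back than shut.
Start: joints at [1.169, 0.527, 1.433, -0, 1.181, -0.178], TCP at [0.139, 0.609, 0.25] pointing down, gripper open.
Joint ranges: [-3.08, 3.08], [-0.75, 2.2], [0.22, 2.44], [-1.43, 4.57], [0, 2.65], [-2.85, 2.85]. Speed limits (rad/s): [2.79, 2.79, 3.14, 3.14, 3.14, 3.14].

INTERFACE

Orientations are given as a unit quaternion [x, y, z, w].
In Python, from station import manip gives the robot as it stands.
- The arm moves only by the tool drive_tool, never from a script. Its argument "motion" is a list that holds one entry, the list of rows, each a list of 5 numbers: the finger opening in mm, from 0 to 85.4, then the shift along the tool's x, y, z in units of 30 mm (1.0 is 30 mm), then the turn about the tool's z in units of 8 degrees (1.0 is 8 degrees). In form: [[[fingers, x, y, z, yaw], ...]]. A call has 1 to 10 rows; each row is the pose to reach, as a shift and turn from the pose commanded when the call began, along the tool's axes at that moment; what a row does not reach only later rows make up. A row lasts 1/10 s, in which the tool goes at most 50 mm and 8.59 degrees, less where a joint would pass 70% of its speed; a pose out of reach is approached as far as the arm can. A call with a gripper value outside its range is refused whole. The fingers move at their own pace and stop on an object; "squeeze" is the grip in N (left out, the last holds). Time passes only in rows, so rows that repeat a pose let the fingers close. It gives the time, the measured TCP pose, the force, the opening and the grip force at its end, in the units of the state.
- manip.sense(): the state, without advancing time (a new reading comes with each control period).
- manip.snapshot(name): name is "scene" or "top"; returns the picture (400x640x3 uint8, red, green, blue); there is no depth.
- manip.camera_model(name): a dict with "fov_y" (degrees; the focal length in pixels is half the picture's height over the tangent of half this angle, whatever the lens; pixels are square), "cx", "cy" (the principal point, pixels), "k1" (the pictures are not rectified: a ray, as slopes to the right and down, at radius r is drawn at 1 + k1 r^2 times it, then the intrinsics apply), "origin" and "orientation" of the camera in the world. Camera axes: x right, y up, looking along -z (the intrinsics and any distortion apply to the point x, -y, -z); pixel columns grow to the right and rows downward; lengths in m; the calibration is good to about 2 mm. A picture is of the moment at which its call begins. camera_model takes no time and is no camera call.
- manip.sign_off(): hands the job in; it is judged then, once.
The state is a dict: "t": time; "q": joint angles; "qd": joint speeds; "tau": joint torques, N m; "tcp_pos": TCP position; "tool_rot": TCP orientation; "force": force on the tool from outside, world axes, zero at the start; "ft_torque": the same for the moment, N m; "finger_gap": opening from 0.0 (shut) to 1.0 (fully open); "gripper_force": force on a finger pad.
Only numpy, scipy, OpenCV 4.12 (cv2) and the standard library are available. Lean on these libraries where they do the work, as an engineer would, in place of code of your own. Each camera call takes 0.05 s, during which the arm holds its last target. There are 200 camera calls.

TASK

Remix the pigment in the round-bottomed flask: switch the vortex mixer on at its rocker switch, then take the flask by its neck out of its cork ring and, keeping it upright, press it down into the mixer's sprung rubber cup until the cup has sunk at least half of its travel, without forcing it. The mixer runs only while the flask is pressed, so finish with the flask still in the grip, upright and centred in the cup, holding it down; leave the other things on the bench alone.

Things in the scene. Friction and masses are not known exactly. Their poses are not given: they have to be found in the camera images.
- mixer: Vortex mixer, off-white housing 180 long (its x) x 120 wide x 85 mm high, fixed. Its control panel slopes up toward its +x at 0.344 rad, from 46 to 79 mm high, with a grey rocker switch on the +y side and a speed dial (leave it) on the -y side. The flat rear deck, 85 mm high, carries the black rubber cup 40 mm toward +x of the origin. Origin: centre of the underside; z up.
- rocker (a joint): Rocker angle, rad: 0 = off (as found: front half, toward the mixer's -x, stands proud), 0.36 = on (front half flush, rear half proud; counts beyond 0.28). Pale grey in black frame, 32 mm long up the slope x 22 mm wide, pivot 42 mm toward -x, 25 mm toward +y of the mixer origin. It stays put; pressing takes 2 to 5 N and the outer end sinks 6 mm; when on its top stands 4 mm proud.
- rocker_front (a point): Point on top of the rocker's proud front half, 3 mm in from its outer end, on its middle line, about 67 mm above the bench when off; it moves with the rocker. Press here, straight down.
- cup (a joint): How far the sprung cup is pressed down, m: 0 = up, 0.010 = on its stop. The spring takes about 3 N to start it, 7.5 N at 5 mm and 12 N at 10 mm, straight down.
- cup_rim (a point): Centre of the cup's mouth, level with its rim, 130 mm above the bench when the cup is up; moves with the cup; z up. The cup is a black rubber ring 72 mm across, mouth 56 mm, with a 45 degree conical seat for the flask's round bottom: seated, the flask's lowest point is 15 mm below the rim.
- flask: Round-bottomed flask, amber glass, white stopper, 0.11 to 0.21 kg. Bulb 64 mm diameter, centre 32 mm above its lowest point; straight neck 24 mm diameter from 66 to 105 mm above the lowest point; rim 29 mm diameter at 107 to 110; stopper 27 mm, top at 124 mm. Origin: its lowest point; z up the neck. Starts upright in the cork ring, origin 16 mm above the bench.
- cork_ring: Loose cork ring, outer diameter 82 mm, 30 mm high, opening 54 mm, in which the flask stands. Origin: centre of the underside, on the bench.
- conical_flask: Bystander: conical flask of amber glass, black stopper, base 66 mm diameter, 118 mm high. Origin: centre of its underside.
- resin_bottle: Bystander: black bottle 72 mm diameter, 190 mm high. Origin: centre of its underside.
- tape_roll: Bystander: roll of blue tape lying flat, 104 mm outer diameter, 25 mm high. Origin: centre of its underside.
- scraper: Bystander: print scraper with a handle, 200 mm long, lying on the bench. Origin: under its middle.
Things that resemble listed ones, but are neither listed nor needed, are in the scene too. Several things look just like the cork_ring: the one meant starts farthest to the robot's right. Leave any purple look-alike of the flask alone.

How it is judged:
On the way, in this order (a step that is already met when the one before it is completed fails the run):
1. the mixer's rocker switch is pressed on (value of joint rocker above 0.28 rad), for 0.2 s.
2. the flask is in the grip, lifted clear of its cork ring (z of flask in the frame of cork_ring above 0.04 m and contact force between the fingers and flask above 2 N), for 0.2 s.
At the end, for the whole second after the job is handed in: For the last second: rocker on (over 0.28 rad), cup down at least 4.5 of 10 mm, flask held by the neck (over 2 N on the fingers, TCP under 122 mm up the flask), pressing the mixer with over 5 N, its bottom over 10 mm below the rim, within 6 mm of the cup axis, upright within 8 degrees, still (value of joint rocker above 0.28 rad and value of joint cup above 0.0045 m and contact force between the fingers and flask above 2 N and z of the grasp point in the frame of flask below 0.122 m and contact force between flask and mixer above 5 N and horizontal distance between flask and cup_rim below 0.006 m and z of flask in the frame of cup_rim below -0.01 m and angle between flask's own z axis and vertical below 0.14 rad and linear speed of flask below 0.02 m/s); the arm keeps its last pose, push and grip.
It fails at once if the flask is forced: more than 30 N on the mixer (contact force between flask and mixer above 30 N).
It fails at once if the flask is tipped by more than 35 degrees (angle between flask's own z axis and vertical above 0.61 rad).
It fails at once if another thing on the bench is shoved by more than 20 mm or knocked over (distance of any of conical_flask, resin_bottle, tape_roll, scraper from where it was at the start of the episode above 0.02 m or angle between any of conical_flask, resin_bottle's own z axis and vertical above 0.5 rad).
It also fails if it takes over 51 s, if anything falls off the work surface, if the arm or the gripper's body presses on something with over 40 N, if the wrist force passes 120 N, or if a joint passes its speed limit or range.

## Working session

There is one attempt and no reset: what is moved stays moved. The work goes in short steps, Python scripts to look and compute and a tool call to move; the robot and the scene stay as the last step left them, time stands still between calls to the robot, and variables do not carry over. Pictures are saved under pics/ and viewed, at most 10 in all, crops included, and the job is handed in when it is done.

Besides the shell and the picture viewer there is one more tool, called after "Emit:" by a JSON object that holds its "api" and its "payload", one argument or row to a line. drive_tool: Moves the arm, as the interface text tells. Its arguments: {"type":"object","properties":{"motion":{"type":"array","items":{"type":"array","items":{"type":"array","items":{"type":"number"}}}},"squeeze":{"type":"number"}},"required":["motion"]}

```bash
mkdir -p pics; ls; python3 - <<'E'
from station import manip
import cv2
for n in("scene","top"):
    cv2.imwrite(f"pics/{n}0.png",manip.snapshot(n)[:,:,::-1]); print(n,manip.camera_model(n))
s=manip.sense(); print(s)
E
```

```text
pics
scene {'fov_y': 43.79951745948938, 'cx': 323.22762369693396, 'cy': 195.88969159224874, 'k1': -0.10573820847243304, 'origin': array([1.10567538, 0.88109874, 1.52993988]), 'orientation': array([0.08642594, 0.29608801, 0.9130997 , 0.26666717])}
top {'fov_y': 50.91705165192805, 'cx': 320.23121644656874, 'cy': 194.74798959116677, 'k1': -0.011163566754265932, 'origin': array([ 0.30154007, -0.01189252,  1.37176673]), 'orientation': array([ 0.06317711, -0.06192085, -0.69723774,  0.71136067])}
{'t': 0.1, 'q': array([ 1.16849955e+00,  5.28368192e-01,  1.43379409e+00,  1.83331429e-05,
        1.18141591e+00, -1.78466073e-01]), 'qd': array([ 0.00013506, -0.00190609, -0.00245658, -0.00175763,  0.00132075,
       -0.00049366]), 'tau': array([-1.87444975e-04, -4.43307710e+01, -1.78585678e+01, -2.75452039e-04,
        3.86266431e-03,  1.95351379e-05]), 'tcp_pos': array([0.13842805, 0.6088411 , 0.24912819]), 'tool_rot': array([ 1.11685285e-01,  9.93743132e-01, -9.48779629e-04, -2.92369472e-04]), 'force': array([-0.38831496,  0.75067882, -0.11733825]), 'ft_torque': array([-0.02323426,  0.01290526, -0.01118081]), 'gripper_force': 0.0, 'finger_gap': 1.0002957580957388}
```

View pics/scene0.png

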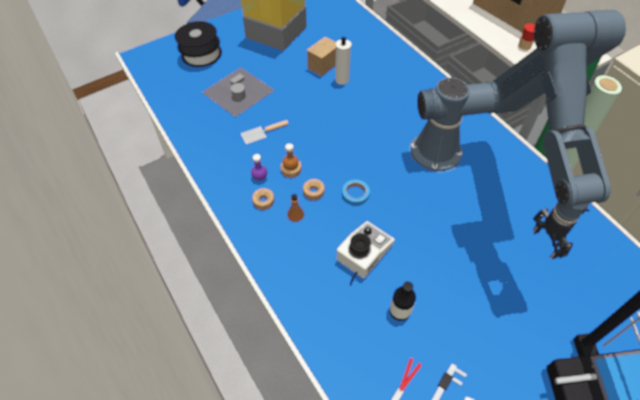

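View pics/top0.png

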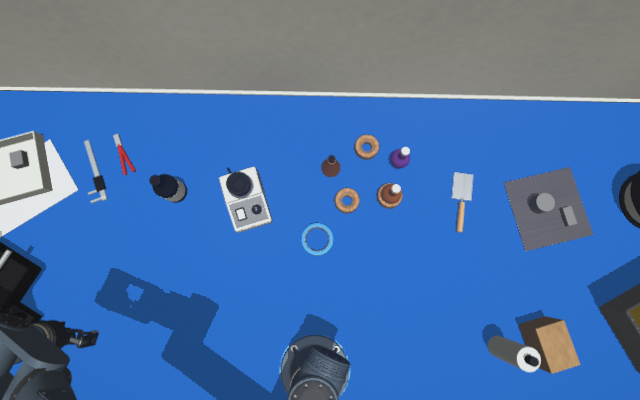

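The scene view shows the amber flask with white stopper in a ring at (290,160), the purple look-alike at (258,168), and the mixer at (365,248). The top view shows the flask at (390,195), the purple one at (401,157), spare rings at (367,147) and (347,200), and the mixer with its cup at (239,184), rocker at (240,214) and dial at (256,210). The ring meant is the one at (390,195): it is farthest to the robot's right and the amber flask stands in it. I'll check that in an enlarged crop.

```bash
cat > h.py <<'E'
from station import manip
import numpy as np, cv2
from scipy.spatial.transform import Rotation as R
def ray(n,uv):
    m=manip.camera_model(n); f=200/np.tan(np.radians(m['fov_y'])/2)
    K=np.array([[f,0,m['cx']],[0,f,m['cy']],[0,0,1]])
    p=cv2.undistortPoints(np.array([[uv]],float),K,np.array([m['k1'],0,0,0,0]))[0,0]
    d=R.from_quat(m['orientation']).apply([p[0],-p[1],-1]); return m['origin'],d/np.linalg.norm(d)
def plane(n,uv,z):
    o,d=ray(n,uv); return o+d*(z-o[2])/d[2]
def tri(a,b):  # a: scene px, b: top px
    o1,d1=ray('scene',a);o2,d2=ray('top',b)
    s=np.linalg.lstsq(np.c_[d1,-d2],o2-o1,rcond=None)[0]
    p,q=o1+s[0]*d1,o2+s[1]*d2; return (p+q)/2,np.linalg.norm(p-q)
def proj(n,P):
    m=manip.camera_model(n); f=200/np.tan(np.radians(m['fov_y'])/2)
    c=R.from_quat(m['orientation']).inv().apply(np.array(P)-m['origin']); x,y=c[0]/-c[2],-c[1]/-c[2]
    k=1+m['k1']*(x*x+y*y); return np.array([f*x*k+m['cx'],f*y*k+m['cy']])
E
python3 - <<'E'
import cv2,numpy as np
t=cv2.imread('pics/top0.png');s=cv2.imread('pics/scene0.png')
def c(i,x,y,w,h): return cv2.resize(i[y:y+h,x:x+w],(400,300),interpolation=cv2.INTER_CUBIC)
cv2.imwrite('pics/crop1.png',np.vstack([np.hstack([c(t,205,160,80,60+15)[:,:],c(t,345,140,80,60)]),np.hstack([c(s,325,215,80,60),c(s,240,140,80,60)])]))
E
```

```text
(no output)
```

View pics/crop1.png

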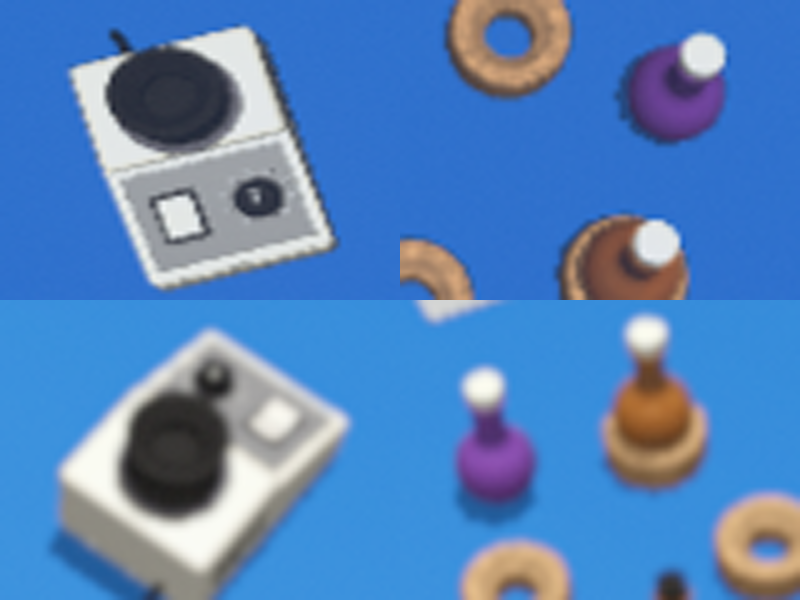

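The crop confirms it. The amber flask (top view about (396,188) at the stopper) stands in its own ring, and the purple one stands free at (405,151). The rocker is the white square on the mixer's left (+y) side and the round dial is on the right. Next I measure with masks.

```bash
cat >> h.py <<'E'
def comps(n,img,roi,fn,k=8,amin=4):
    x,y,w,h=roi; c=cv2.resize(img[y:y+h,x:x+w],None,fx=k,fy=k,interpolation=cv2.INTER_CUBIC)
    m=fn(cv2.cvtColor(c,cv2.COLOR_RGB2HSV).astype(int)).astype(np.uint8)
    cn,_=cv2.findContours(m,cv2.RETR_EXTERNAL,cv2.CHAIN_APPROX_NONE)
    return [ (np.squeeze(q).astype(float)+.5)/k-.5+[x,y] for q in sorted(cn,key=cv2.contourArea,reverse=True) if cv2.contourArea(q)>amin*k*k]
def cen(q):
    M=cv2.moments(q.astype(np.float32).reshape(-1,1,2)); return np.array([M['m10'],M['m01']])/M['m00']
E
python3 - <<'E'
from h import *
t=cv2.imread('pics/top0.png')[:,:,::-1].copy();s=cv2.imread('pics/scene0.png')[:,:,::-1].copy()
W=lambda h:(h[...,1]<60)&(h[...,2]>150)
B=lambda h:(h[...,2]<85)&(h[...,1]<150)
def show(l,q):
    r=cv2.minAreaRect(q.astype(np.float32)); print(l,'cen',cen(q).round(2),'rect',np.round(r[0],1),np.round(r[1],1),round(r[2],1),'n',len(q))
st=comps('s',s,(280,138,24,22),W); tt=comps('t',t,(385,178,20,20),W)
for a in st:show('stop s',a)
for a in tt:show('stop t',a)
print('stopper',tri(cen(st[0]),cen(tt[0])))
rs=comps('s',s,(372,230,16,18),lambda h:(h[...,1]<60)&(h[...,2]>200)); rt=comps('t',t,(232,205,17,18),lambda h:(h[...,1]<60)&(h[...,2]>185))
for a in rs:show('rock s',a)
for a in rt:show('rock t',a)
print('rocker',tri(cen(rs[0]),cen(rt[0])))
cs=comps('s',s,(345,228,28,32),B); ct=comps('t',t,(222,168,34,30),B)
for a in cs:show('cup s',a)
for a in ct:show('cup t',a)
print('cup',tri(cen(cs[0]),cen(ct[0])))
M=lambda h:(h[...,1]<60)&(h[...,2]>140)
mt=comps('t',t,(210,155,70,85),lambda h:((h[...,1]<110)&(h[...,2]>100)))
hull=cv2.convexHull(mt[0].astype(np.float32)); show('mix t',mt[0])
ap=cv2.approxPolyDP(hull,2.5,True)[:,0]
for p in ap: print('corner t',p.round(1),'z85',plane('top',p,.085).round(4),'z46',plane('top',p,.046).round(4))
ms=comps('s',s,(325,210,80,75),lambda h:((h[...,1]<60)&(h[...,2]>150)))
ap=cv2.approxPolyDP(cv2.convexHull(ms[0].astype(np.float32)),2.5,True)[:,0]
for p in ap: print('corner s',p.round(1),'z85',plane('scene',p,.085).round(4),'z46',plane('scene',p,.046).round(4))
E
```

```text
stop s cen [288.86 146.8 ] rect [288.9 146.8] [7.7 8.1] 84.9 n 211
stop t cen [395.73 188.2 ] rect [395.6 188.1] [9.5 8.8] 57.4 n 216
stopper (array([ 0.54743768, -0.23351689,  0.13248602]), np.float64(0.0012433771110767708))
rock s cen [379.7  238.23] rect [379.7 238.4] [6.6 7.7] 36.4 n 166
rock s cen [385.04 245.25] rect [385.2 245.5] [3.3 8.2] 45.0 n 136
rock s cen [382.94 232.14] rect [383. 232.] [11.4  2.2] 32.0 n 172
rock s cen [373.54 246.22] rect [374.2 245.9] [3.1 5.4] 90.0 n 113
rock t cen [240.47 213.65] rect [240.5 213.6] [9.6 6.8] 73.1 n 228
rock t cen [232.65 219.47] rect [233.1 218.7] [3.  7.5] 0.0 n 146
rocker (array([0.46925273, 0.24197841, 0.06691073]), np.float64(0.0019768273869167))
cup s cen [360.15 244.38] rect [359.9 242.3] [19.6 30. ] 9.3 n 647
cup t cen [238.49 183.76] rect [238.6 183.6] [25.  22.8] 30.3 n 555
cup t cen [228.6  170.06] rect [228.5 169.9] [5.4 1.4] 64.3 n 89
cup (array([0.55606084, 0.24473436, 0.1093175 ]), np.float64(0.0018451272778437704))
mix t cen [246.49 203.32] rect [244.8 199.1] [59.7 40.4] 73.3 n 2060
corner t [253.9 166.2] z85 [0.6191 0.2034 0.085 ] z46 [0.6287 0.2099 0.046 ]
corner t [271.8 220.7] z85 [0.4478 0.1401 0.085 ] z46 [0.4522 0.1447 0.046 ]
corner t [237.2 232.1] z85 [0.4106 0.2448 0.085 ] z46 [0.4139 0.2526 0.046 ]
corner t [218.3 177.4] z85 [0.5806 0.3135 0.085 ] z46 [0.5891 0.3234 0.046 ]
corner s [367.1 220.9] z85 [0.4719 0.1705 0.085 ] z46 [0.4548 0.1513 0.046 ]
corner s [393.9 239.3] z85 [0.4383 0.2801 0.085 ] z46 [0.4203 0.2639 0.046 ]
corner s [364.1 269.9] z85 [0.5903 0.32   0.085 ] z46 [0.5764 0.3049 0.046 ]
corner s [337.6 259.6] z85 [0.6416 0.2417 0.085 ] z46 [0.6291 0.2245 0.046 ]
corner s [336.4 249.4] z85 [0.6237 0.2078 0.085 ] z46 [0.6107 0.1896 0.046 ]
```

```bash
cat >> h.py <<'E'
def units(target,yaw_y=None):
    """row shift (30 mm) and turn (8 deg) from measured TCP to target; yaw_y = wanted world angle of tool y, deg"""
    s=manip.sense(); T=R.from_quat(s['tool_rot']); d=T.inv().apply(np.array(target)-s['tcp_pos'])/.03
    y=T.apply([0,1,0]); a=np.degrees(np.arctan2(y[1],y[0])); 
    turn=0 if yaw_y is None else -(((yaw_y-a)+90)%180-90)/8
    print('t',round(s['t'],2),'tcp',s['tcp_pos'].round(4),'y ang',a.round(1),'units',d.round(3),'turn',round(turn,2),'F',s['force'].round(1),'gap',s['finger_gap'].round(3),'gf',round(s['gripper_force'],1),'q6',s['q'][5].round(2))
E
python3 - <<'E'
from h import *
from scipy.optimize import least_squares
t=cv2.imread('pics/top0.png')[:,:,::-1].copy();s=cv2.imread('pics/scene0.png')[:,:,::-1].copy()
B=lambda h:(h[...,2]<110)
for n,q in(('scene',comps('s',s,(345,228,28,34),B)[0]),('top',comps('t',t,(222,170,34,28),B)[0])):
    o=manip.camera_model(n)['origin']; P=np.array([plane(n,p,.13)[:2] for p in q]); c0=P.mean(0)
    u=c0-o[:2];u/=np.linalg.norm(u); c=c0
    for _ in range(5):
        k=(P-c)@u>0.008; r=least_squares(lambda v:np.hypot(*(P[k]-v[:2]).T)-v[2],[*c,.036],loss='soft_l1',f_scale=.001); c=r.x[:2]
    print(n,'rim centre',r.x.round(4),k.sum())
print('rocker top-only', plane('top',(240.47,213.65),.066).round(4),'scene',plane('scene',(379.7,238.23),.066).round(4))
for n,p in(('top',(395.73,188.2)),('scene',(288.86,146.8))): print('stopper',n,plane(n,p,.134).round(4))
# bulb/ring centre check: cork+amber blob
A=lambda h:(h[...,0]<25)&(h[...,1]>80)&(h[...,2]>60)
for n,i,roi in(('scene',s,(278,150,26,30)),('top',t,(374,180,30,30))):
    q=comps(n,i,roi,A)[0]; print(n,cen(q).round(2),plane(n,cen(q),.03).round(4))
units((.462-.0,.242,.15),109.7)
E
```

```text
scene rim centre [0.5149 0.2276 0.0156] 85
top rim centre [0.5561 0.2436 0.0343] 225
rocker top-only [0.4701 0.2415 0.066 ] scene [0.4681 0.2422 0.066 ]
stopper top [ 0.5476 -0.2337  0.134 ]
stopper scene [ 0.5477 -0.2318  0.134 ]
scene [290.37 165.43] [ 0.5498 -0.2278  0.03  ]
top [388.42 196.3 ] [ 0.541  -0.2283  0.03  ]Traceback (most recent call last):
  File "<stdin>", line 17, in <module>
  File "h.py", line 31, in units
    print('t',round(s['t'],2),'tcp',s['tcp_pos'].round(4),'y ang',a.round(1),'units',d.round(3),'turn',round(turn,2),'F',s['force'].round(1),'gap',s['finger_gap'].round(3),'gf',round(s['gripper_force'],1),'q6',s['q'][5].round(2))
                                                                                                                                                   ^^^^^^^^^^^^^^^^^^^^^
AttributeError: 'float' object has no attribute 'round'
```

```bash
sed -i "s/s\['finger_gap'\].round(3)/round(float(s['finger_gap']),3)/;s/'gap',/'gap',/" h.py; python3 -c "
from h import *
units((.4555,.236,.25),109.7)"
```

```text
t 0.1 tcp [0.1384 0.6088 0.2491] y ang 77.2 units [-13.064  -9.772  -0.015] turn -4.07 F [-0.4  0.8 -0.1] gap 1.0 gf 0.0 q6 -0.18
```

Emit:
{"api": "drive_tool", "payload": {
  "motion": [
    [[0,-0.6,-0.45,0,-0.2],[0,-1.7,-1.3,0,-0.6],[0,-2.9,-2.2,0,-1.1],[0,-4.1,-3.1,0,-1.6],[0,-5.3,-4.0,0,-2.1],[0,-6.5,-4.9,0,-2.6],[0,-7.7,-5.8,0,-3.1],[0,-8.9,-6.65,0,-3.6],[0,-9.8,-7.35,0,-4.0],[0,-10.2,-7.65,0,-4.07]]
  ]
}}

```text
t: 1.1
tcp_pos: [0.3879, 0.3153, 0.2498]
tool_rot: [-0.17, 0.985, -0.0, -0.0]
force: [-0.3, 0.4, -0.6]
finger_gap: -0.001
gripper_force: 0.0
```

```bash
python3 -c "
from h import *
units((.4555,.236,.125),109.7)"
```

```text
t 1.1 tcp [0.3879 0.3153 0.2498] y ang 109.6 units [-1.236 -3.245  4.161] turn -0.01 F [-0.3  0.4 -0.6] gap -0.001 gf 0.0 q6 -1.45
```

Emit:
{"api": "drive_tool", "payload": {
  "motion": [
    [[0,-0.4,-1.0,0,0],[0,-0.9,-2.3,0,0],[0,-1.24,-3.25,0.3,0],[0,-1.24,-3.25,1.4,0],[0,-1.24,-3.25,2.7,0],[0,-1.24,-3.25,3.8,0],[0,-1.24,-3.25,4.16,0],[0,-1.24,-3.25,4.16,0],[0,-1.24,-3.25,4.16,0]]
  ]
}}

```text
t: 2.0
tcp_pos: [0.4548, 0.2388, 0.126]
tool_rot: [-0.171, 0.985, 0.0, 0.001]
force: [0.1, -0.3, 1.0]
finger_gap: -0.001
gripper_force: 0.0
```

```bash
python3 - <<'E'
from h import *
t=manip.snapshot('top');s=manip.snapshot('scene')
c=lambda i,x,y,w,h: cv2.resize(i[y:y+h,x:x+w],(400,300),interpolation=cv2.INTER_CUBIC)[:,:,::-1]
cv2.imwrite('pics/crop2.png',np.hstack([c(t,205,160,80,60),c(s,325,205,80,60)]))
units((.4555,.236,.09),109.7)
E
```

```text
t 2.1 tcp [0.4552 0.239  0.1268] y ang 109.8 units [ 0.028 -0.096  1.225] turn 0.01 F [ 0.4 -0.4  0.3] gap -0.002 gf 0.0 q6 -1.65
```

View pics/crop2.png

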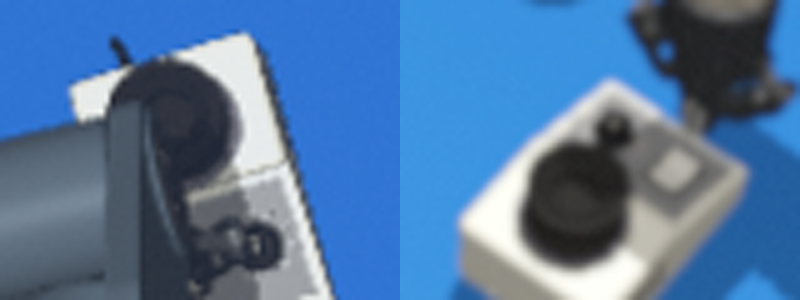

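The tip shows at about scene pixel (384,228), just above the front of the panel with the rocker visible behind it. That agrees with the plan, so I go down in small steps.

Emit:
{"api": "drive_tool", "payload": {
  "motion": [
    [[0,0.0,-0.1,0.4,0],[0,0.0,-0.1,0.9,0],[0,0.0,-0.1,1.1,0],[0,0.0,-0.1,1.15,0],[0,0.0,-0.1,1.2,0],[0,0.0,-0.1,1.2,0]]
  ]
}}

```text
t: 2.7
tcp_pos: [0.4553, 0.2357, 0.0894]
tool_rot: [-0.171, 0.985, 0.0, 0.0]
force: [1.1, -0.1, -0.2]
finger_gap: -0.002
gripper_force: 0.0
```

```bash
python3 -c "
from h import *
print(proj('scene',(.4552,.239,.1078)),proj('scene',(.4573,.235,.067)))
units((.4555,.236,.085),109.7)"
```

```text
[383.36182402 229.35029809] [381.01074589 235.10432574]
t 2.7 tcp [0.4553 0.2357 0.0894] y ang 109.7 units [-0.01   0.006  0.146] turn 0.01 F [ 1.1 -0.1 -0.2] gap -0.002 gf 0.0 q6 -1.66
```

Emit:
{"api": "drive_tool", "payload": {
  "motion": [
    [[0,0,0,0.05,0],[0,0,0,0.1,0],[0,0,0,0.13,0],[0,0,0,0.16,0],[0,0,0,0.16,0]]
  ]
}}

```text
t: 3.2
tcp_pos: [0.4548, 0.2356, 0.0845]
tool_rot: [-0.171, 0.985, -0.0, -0.0]
force: [-0.3, 0.3, 2.9]
finger_gap: -0.004
gripper_force: 1.5
```

Emit:
{"api": "drive_tool", "payload": {
  "motion": [
    [[0,0,0,0.03,0],[0,0,0,0.06,0],[0,0,0,0.06,0]]
  ]
}}

```text
t: 3.5
tcp_pos: [0.4546, 0.2355, 0.0824]
tool_rot: [-0.171, 0.985, -0.0, -0.001]
force: [-1.8, -0.9, 3.2]
finger_gap: -0.0
gripper_force: 1.6
```

Emit:
{"api": "drive_tool", "payload": {
  "motion": [
    [[0,0,0,0.03,0],[0,0,0,0.06,0],[0,0,0,0.06,0]]
  ]
}}

```text
t: 3.8
tcp_pos: [0.4546, 0.2356, 0.0816]
tool_rot: [-0.171, 0.985, -0.0, -0.0]
force: [-3.1, -2.6, 9.8]
finger_gap: -0.001
gripper_force: 5.7
```

Emit:
{"api": "drive_tool", "payload": {
  "motion": [
    [[0,0,0,0.03,0],[0,0,0,0.05,0],[0,0,0,0.05,0]]
  ]
}}

```text
t: 4.1
tcp_pos: [0.4546, 0.2356, 0.0813]
tool_rot: [-0.172, 0.985, -0.0, -0.0]
force: [-5.6, -1.4, 20.1]
finger_gap: 0.0
gripper_force: 10.7
```

The force climbs hard against a stop. I retract and check the rocker.

Emit:
{"api": "drive_tool", "payload": {
  "motion": [
    [[0,0,0,-0.6,0],[0,0,0,-1.8,0],[0,0,0,-3.2,0],[0,0,0,-4.6,0],[0,1.2,0,-5.6,0],[0,2.2,0,-5.6,0],[0,2.2,0,-5.6,0]]
  ]
}}

```text
t: 4.8
tcp_pos: [0.3891, 0.2126, 0.2477]
tool_rot: [-0.172, 0.985, -0.0, -0.001]
force: [0.2, 0.2, 0.4]
finger_gap: 0.001
gripper_force: 0.0
```

```bash
python3 - <<'E'
from h import *
t=manip.snapshot('top');s=manip.snapshot('scene')
s0=cv2.imread('pics/scene0.png')[:,:,::-1]
c=lambda i,x,y,w,h: cv2.resize(i[y:y+h,x:x+w],(400,300),interpolation=cv2.INTER_CUBIC)[:,:,::-1]
cv2.imwrite('pics/crop3.png',np.vstack([np.hstack([c(t,205,160,80,60),c(s,345,215,60,45)]),np.hstack([c(cv2.imread('pics/top0.png')[:,:,::-1],205,160,80,60),c(s0,345,215,60,45)])]))
units((.544,-.231,.25),85)
E
```

```text
t 4.9 tcp [0.3933 0.2135 0.2475] y ang 109.7 units [  0.273 -15.644  -0.081] turn 3.09 F [-0.3 -0.1 -0. ] gap -0.001 gf 0.0 q6 -1.67
```

View pics/crop3.png

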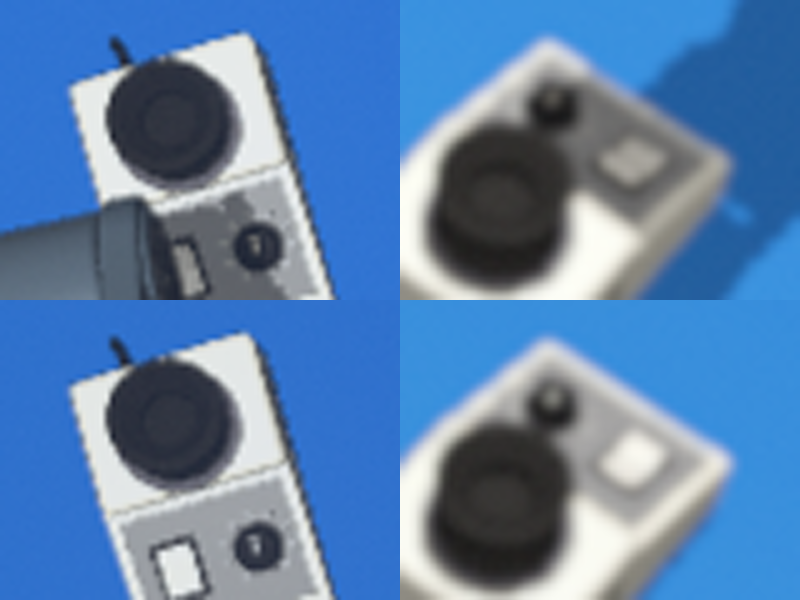

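```bash
python3 -c "
from h import *
units((.547,-.234,.245),75)"
```

```text
t 4.9 tcp [0.3933 0.2135 0.2475] y ang 109.7 units [  0.213 -15.772   0.085] turn 4.34 F [-0.3 -0.1 -0. ] gap -0.001 gf 0.0 q6 -1.67
```

Emit:
{"api": "drive_tool", "payload": {
  "motion": [
    [[60,0,-0.6,0,0.3],[60,0,-1.8,0,0.9],[60,0.05,-3.2,0,1.5],[60,0.1,-4.7,0,2.1],[60,0.1,-6.2,0,2.7],[60,0.1,-7.7,0,3.2],[60,0.15,-9.2,0,3.7],[60,0.15,-10.7,0,4.1],[60,0.2,-12.0,0,4.34],[60,0.2,-12.6,0,4.34]]
  ]
}}

```text
t: 5.9
tcp_pos: [0.5177, -0.1489, 0.2465]
tool_rot: [0.132, 0.991, -0.001, 0.001]
force: [0.9, 0.5, 0.5]
finger_gap: 0.699
gripper_force: 0.0
```

```bash
python3 -c "
from h import *
units((.547,-.234,.2),75)"
```

```text
t 5.9 tcp [ 0.5177 -0.1489  0.2465] y ang 74.8 units [-1.683 -2.48   1.558] turn -0.02 F [0.9 0.5 0.5] gap 0.699 gf 0.0 q6 -1.79
```

Emit:
{"api": "drive_tool", "payload": {
  "motion": [
    [[60,-0.5,-0.8,0.4,0],[60,-1.2,-1.8,1.0,0],[60,-1.68,-2.48,1.5,0],[60,-1.68,-2.48,1.55,0],[60,-1.68,-2.48,1.55,0],[60,-1.68,-2.48,1.55,0]]
  ]
}}

```text
t: 6.5
tcp_pos: [0.5443, -0.2281, 0.2007]
tool_rot: [0.13, 0.992, 0.0, -0.0]
force: [0.1, 0.0, -0.7]
finger_gap: 0.702
gripper_force: 0.0
```

```bash
python3 - <<'E'
from h import *
t=manip.snapshot('top');s=manip.snapshot('scene')
c=lambda i,x,y,w,h: cv2.resize(i[y:y+h,x:x+w],(400,300),interpolation=cv2.INTER_CUBIC)[:,:,::-1]
cv2.imwrite('pics/crop4.png',np.vstack([np.hstack([c(t,205,180,60,45),c(s,345,215,60,45)]),np.hstack([c(t,345,160,80,60),c(s,250,110,80,60)])]))
units((.547,-.234,.106),75)
E
```

```text
t 6.6 tcp [ 0.5445 -0.2281  0.2014] y ang 75.1 units [-0.13  -0.169  3.179] turn 0.01 F [0.2 0.5 0.6] gap 0.702 gf 0.0 q6 -1.9
```

View pics/crop4.png

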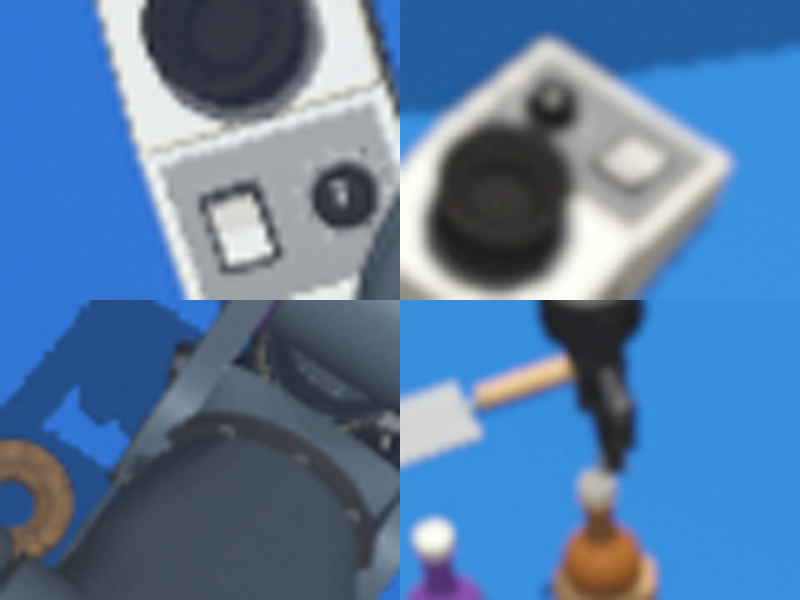

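The rocker now shows two-tone shading with its rear half proud in both crops, at top about (240,213) and scene about (379,239), so it is on. The gripper stands over the flask, with the stopper at scene (289,147). I go down around the neck.

Emit:
{"api": "drive_tool", "payload": {
  "motion": [
    [[60,-0.13,-0.17,0,0],[60,-0.13,-0.17,0.3,0],[60,-0.13,-0.17,0.9,0],[60,-0.13,-0.17,1.6,0],[60,-0.13,-0.17,2.3,0],[60,-0.13,-0.17,2.9,0],[60,-0.13,-0.17,3.18,0],[60,-0.13,-0.17,3.18,0]]
  ]
}}

```text
t: 7.4
tcp_pos: [0.5461, -0.2347, 0.104]
tool_rot: [0.13, 0.991, 0.001, -0.001]
force: [-0.7, 1.1, 1.1]
finger_gap: 0.703
gripper_force: 0.0
```

Emit:
{"api": "drive_tool", "payload": {
  "motion": [
    [[40,0,0,0,0],[34,0,0,0,0],[30,0,0,0,0],[28,0,0,0,0],[26,0,0,0,0],[25,0,0,0,0]]
  ],
  "squeeze": 20
}}

```text
t: 8.0
tcp_pos: [0.5474, -0.2355, 0.1063]
tool_rot: [0.13, 0.991, -0.0, 0.001]
force: [-0.1, 1.1, 5.7]
finger_gap: 0.317
gripper_force: 19.2
```

Emit:
{"api": "drive_tool", "payload": {
  "motion": [
    [[20,0,0,0,0],[20,0,0,0,0],[20,0,0,0,0],[20,0,0,0,0]]
  ],
  "squeeze": 30
}}

```text
t: 8.4
tcp_pos: [0.5474, -0.2356, 0.1064]
tool_rot: [0.13, 0.991, -0.0, 0.001]
force: [0.4, 0.5, 5.7]
finger_gap: 0.309
gripper_force: 29.0
```

```bash
python3 - <<'E'
from h import *
t=manip.snapshot('top');s=manip.snapshot('scene')
c=lambda i,x,y,w,h: cv2.resize(i[y:y+h,x:x+w],(400,300),interpolation=cv2.INTER_CUBIC)[:,:,::-1]
cv2.imwrite('pics/crop5.png',c(s,265,125,48,36))
units((.547,-.234,.106),75); print(manip.sense()['ft_torque'])
print(proj('scene',(.5474,-.2355,.1063)),proj('scene',(.5474,-.2355,.134)))
E
```

```text
t 8.5 tcp [ 0.5474 -0.2356  0.1063] y ang 75.0 units [0.028 0.047 0.011] turn 0.0 F [-0.6 -0.1  6.3] gap 0.313 gf 29.0 q6 -1.9
[ 0.0710478   0.0189061  -0.09625373]
[288.82649901 151.01852398] [288.41813634 146.14309609]
```

View pics/crop5.png

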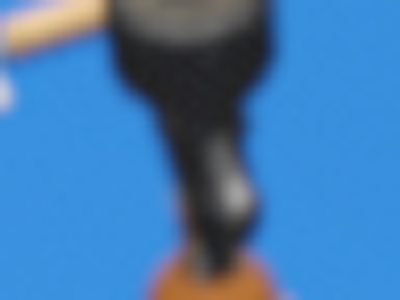

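The fingers straddle the neck with their tips on the bulb's shoulder (6 N upward on the tool). I open a little, go up 5 mm and grip again.

Emit:
{"api": "drive_tool", "payload": {
  "motion": [
    [[40,0,0,0,0],[40,0,0,0,0],[40,0,0.04,-0.1,0],[40,0,0.04,-0.17,0],[40,0,0.04,-0.17,0],[20,0,0.04,-0.17,0],[20,0,0.04,-0.17,0],[20,0,0.04,-0.17,0],[20,0,0.04,-0.17,0],[20,0,0.04,-0.17,0]]
  ],
  "squeeze": 30
}}

```text
t: 9.5
tcp_pos: [0.5472, -0.2343, 0.1106]
tool_rot: [0.13, 0.991, -0.0, 0.0]
force: [0.3, -1.5, 0.5]
finger_gap: 0.312
gripper_force: 29.4
```

Emit:
{"api": "drive_tool", "payload": {
  "motion": [
    [[20,0,0,0,0],[20,0,0,-0.2,0],[20,0,0,-0.7,0],[20,0,0,-1.4,0],[20,0,0,-2.2,0],[20,0,0,-3.0,0],[20,0,0,-3.8,0],[20,0,0,-4.5,0],[20,0,0,-4.9,0],[20,0,0,-5.0,0]]
  ],
  "squeeze": 50
}}

```text
t: 10.5
tcp_pos: [0.5475, -0.2342, 0.2618]
tool_rot: [0.13, 0.991, -0.0, 0.001]
force: [-0.2, 0.2, -1.4]
finger_gap: 0.303
gripper_force: 49.2
```

```bash
python3 - <<'E'
from h import *
t=manip.snapshot('top');s=manip.snapshot('scene')
c=lambda i,x,y,w,h: cv2.resize(i[y:y+h,x:x+w],(400,300),interpolation=cv2.INTER_CUBIC)[:,:,::-1]
cv2.imwrite('pics/crop6.png',np.hstack([c(s,250,90,80,60),c(s,250,135,80,60)]))
units((.5551,.2438,.265),75)
E
```

```text
t 10.6 tcp [ 0.5468 -0.2338  0.2602] y ang 75.0 units [ 3.85  15.45  -0.153] turn 0.0 F [ 0.5  0.1 -1.8] gap 0.306 gf 49.2 q6 -1.9
```

View pics/crop6.png

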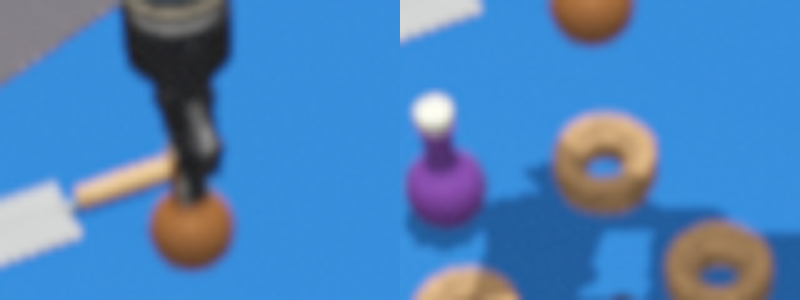

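The flask is lifted out with its ring left empty, at scene crop (600,160). Next I carry it over to the cup.

Emit:
{"api": "drive_tool", "payload": {
  "motion": [
    [[20,0.1,0.3,-0.1,0],[20,0.3,1.0,-0.15,0],[20,0.5,2.0,-0.15,0],[20,0.8,3.2,-0.15,0],[20,1.15,4.5,-0.15,0],[20,1.5,5.9,-0.15,0],[20,1.8,7.3,-0.15,0],[20,2.15,8.6,-0.15,0],[20,2.5,9.8,-0.15,0],[20,2.7,10.8,-0.15,0]]
  ]
}}

```text
t: 11.6
tcp_pos: [0.5508, 0.1027, 0.2638]
tool_rot: [0.13, 0.992, 0.0, -0.002]
force: [-0.0, 0.1, -1.5]
finger_gap: 0.31
gripper_force: 49.3
```

Emit:
{"api": "drive_tool", "payload": {
  "motion": [
    [[20,0.2,0.9,0,0],[20,0.4,1.7,0,0],[20,0.6,2.5,0,0],[20,0.8,3.2,0,0],[20,0.95,3.8,0,0],[20,1.05,4.25,0,0],[20,1.15,4.6,0,0],[20,1.15,4.65,0,0],[20,1.15,4.65,0,0],[20,1.15,4.65,0,0]]
  ]
}}

```text
t: 12.6
tcp_pos: [0.5554, 0.2428, 0.2649]
tool_rot: [0.131, 0.991, -0.0, -0.0]
force: [0.3, -0.7, -1.2]
finger_gap: 0.307
gripper_force: 49.3
```

```bash
python3 - <<'E'
from h import *
t=manip.snapshot('top');s=manip.snapshot('scene')
c=lambda i,x,y,w,h: cv2.resize(i[y:y+h,x:x+w],(400,300),interpolation=cv2.INTER_CUBIC)[:,:,::-1]
cv2.imwrite('pics/crop7.png',np.hstack([c(s,325,195,80,60),c(t,205,150,80,60)]))
cv2.imwrite('pics/s7.png',s[:,:,::-1]);cv2.imwrite('pics/t7.png',t[:,:,::-1])
units((.5551,.2438,.265),75)
tp=manip.sense()['tcp_pos']
print('bulb exp px',proj('scene',tp-[0,0,.0626]),proj('top',tp-[0,0,.0626]))
E
```

```text
t 12.7 tcp [0.5555 0.2427 0.265 ] y ang 75.0 units [0.024 0.032 0.001] turn -0.01 F [-0.5  0.3 -1.1] gap 0.306 gf 49.3 q6 -1.08
bulb exp px [361.41889174 228.789859  ] [232.71345967 177.58373342]
```

View pics/crop7.png

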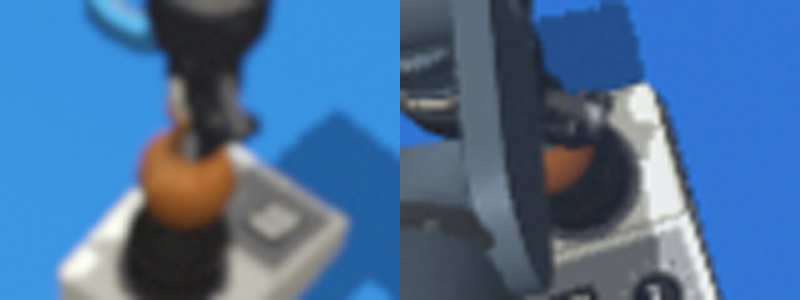

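The scene crop shows the flask upright over the cup, bulb at about (362,231). In the top view the bulb shows partly beside the arm, over the cup. I compare bulb and cup axes within each camera.

```bash
python3 - <<'E'
from h import *
from scipy.optimize import least_squares
s0=cv2.imread('pics/scene0.png')[:,:,::-1].copy();t0=cv2.imread('pics/top0.png')[:,:,::-1].copy()
s=cv2.imread('pics/s7.png')[:,:,::-1].copy();t=cv2.imread('pics/t7.png')[:,:,::-1].copy()
A=lambda h:((h[...,0]<22)|(h[...,0]>170))&(h[...,1]>110)&(h[...,2]>60)
def circ(P): 
    r=least_squares(lambda v:np.hypot(*(P-v[:2]).T)-v[2],[*P.mean(0),10],loss='soft_l1',f_scale=.2); return r.x
q=comps('s',s,(345,215,32,32),A)[0]; k=q[:,1]>228; cs=circ(q[k]); print('bulb scene',cs.round(2),k.sum())
qt=comps('t',t,(225,165,35,35),A)[0]; 
o=np.array([232.7,177.6]); k=((qt-o)@[.6,.8]>7); ct=circ(qt[k]); print('bulb top',ct.round(2),k.sum())
f=lambda n:200/np.tan(np.radians(manip.camera_model(n)['fov_y'])/2)
for n in('scene','top'): print(n,'exp r px',f(n)*.032/np.linalg.norm(manip.camera_model(n)['origin']-[.555,.243,.2]))
c=comps('s',s0,(340,236,40,26),lambda h:(h[...,2]<100))[0]
for r in range(240,250,2):
    x=c[abs(c[:,1]-r)<.3][:,0]; print(r,x.min().round(2),x.max().round(2),((x.min()+x.max())/2).round(2))
print('cup axis exp px z.13,.10',proj('scene',(.5551,.2438,.13)),proj('scene',(.5551,.2438,.10)))
E
```

```text
bulb scene [362.04 231.38   8.93] 266
bulb top [234.13 179.25   7.84] 105
scene exp r px 10.111376559497291
top exp r px 10.967871668706456
240 350.94 369.94 360.44
242 350.69 370.06 360.38
244 350.06 369.56 359.81
246 349.31 368.94 359.12
248 348.94 368.94 358.94
cup axis exp px z.13,.10 [360.33195118 240.78454213] [359.7791666  245.42426337]
```

```bash
python3 - <<'E'
from h import *
s=cv2.imread('pics/s7.png')[:,:,::-1].copy()
for hs,vs in((22,110),(22,60),(30,90)):
    A=lambda h:((h[...,0]<hs)|(h[...,0]>170))&(h[...,1]>vs)&(h[...,2]>40)
    q=comps('s',s,(345,215,32,32),A)[0]
    for r in (230,232,234,236):
        x=q[abs(q[:,1]-r)<.3][:,0]; print(hs,vs,r,x.min().round(2),x.max().round(2),((x.min()+x.max())/2).round(2))
    print('bottom',q[:,1].max())
for P in((.5551,.2438,.2024),(.5521,.2446,.2024),(.5551,.2438,.17)):print(P,proj('scene',P))
print(s[231,348:378].tolist())
E
```

```text
22 110 230 353.31 371.31 362.31
22 110 232 353.69 371.06 362.38
22 110 234 354.06 370.19 362.12
22 110 236 353.94 369.06 361.5
bottom 240.6875
22 60 230 352.94 372.06 362.5
22 60 232 353.19 371.81 362.5
22 60 234 353.44 370.94 362.19
22 60 236 353.44 369.94 361.69
bottom 241.1875
30 90 230 353.19 371.69 362.44
30 90 232 353.44 371.31 362.38
30 90 234 353.81 370.56 362.19
30 90 236 353.69 369.31 361.5
bottom 240.9375
(0.5551, 0.2438, 0.2024) [361.7343153  228.98377466]
(0.5521, 0.2446, 0.2024) [362.65972813 228.72945037]
(0.5551, 0.2438, 0.17) [361.09440535 234.37394689]
[[60, 149, 225], [60, 149, 225], [64, 147, 222], [81, 138, 206], [104, 117, 164], [125, 95, 100], [145, 96, 59], [160, 106, 58], [168, 111, 60], [173, 113, 59], [176, 115, 60], [179, 116, 59], [182, 119, 63], [184, 122, 64], [186, 123, 66], [183, 119, 61], [177, 111, 53], [174, 107, 49], [172, 106, 48], [169, 104, 48], [164, 100, 47], [155, 94, 42], [143, 86, 42], [130, 87, 60], [120, 100, 90], [115, 111, 108], [112, 112, 111], [111, 110, 110], [113, 112, 112], [117, 116, 115]]
```

Emit:
{"api": "drive_tool", "payload": {
  "motion": [
    [[20,-0.03,0.03,0.2,0],[20,-0.03,0.03,0.5,0],[20,-0.03,0.03,0.8,0],[20,-0.03,0.03,1.1,0],[20,-0.03,0.03,1.3,0],[20,-0.03,0.03,1.33,0],[20,-0.03,0.03,1.33,0]]
  ]
}}

```text
t: 13.4
tcp_pos: [0.5565, 0.2441, 0.2247]
tool_rot: [0.13, 0.991, -0.0, -0.0]
force: [-0.4, 0.1, -1.7]
finger_gap: 0.304
gripper_force: 49.3
```

Emit:
{"api": "drive_tool", "payload": {
  "motion": [
    [[20,0,0,0.07,0],[20,0,0,0.14,0],[20,0,0,0.21,0],[20,0,0,0.28,0],[20,0,0,0.33,0],[20,0,0,0.33,0],[20,0,0,0.33,0]]
  ]
}}

```text
t: 14.1
tcp_pos: [0.5565, 0.2441, 0.2152]
tool_rot: [0.13, 0.991, -0.0, -0.0]
force: [0.5, -0.1, -1.7]
finger_gap: 0.306
gripper_force: 49.3
```

Emit:
{"api": "drive_tool", "payload": {
  "motion": [
    [[20,0,0,0.05,0],[20,0,0,0.1,0],[20,0,0,0.15,0],[20,0,0,0.2,0],[20,0,0,0.2,0],[20,0,0,0.2,0]]
  ]
}}

```text
t: 14.7
tcp_pos: [0.5568, 0.244, 0.2097]
tool_rot: [0.13, 0.991, -0.0, 0.0]
force: [-0.2, -1.2, 1.8]
finger_gap: 0.307
gripper_force: 49.4
```

Emit:
{"api": "drive_tool", "payload": {
  "motion": [
    [[20,0,0,0.03,0],[20,0,0,0.07,0],[20,0,0,0.07,0],[20,0,0,0.07,0]]
  ]
}}

```text
t: 15.1
tcp_pos: [0.5567, 0.244, 0.2074]
tool_rot: [0.13, 0.991, -0.0, 0.0]
force: [-0.3, -2.7, 5.5]
finger_gap: 0.304
gripper_force: 49.5
```

Contact came at TCP z ≈ 0.210, as predicted. The side force of −2.7 N in y means the flask sits slightly too far toward +y, so I shift it back a little while pressing.

Emit:
{"api": "drive_tool", "payload": {
  "motion": [
    [[20,0,-0.03,0.03,0],[20,0,-0.05,0.06,0],[20,0,-0.05,0.1,0],[20,0,-0.05,0.1,0],[20,0,-0.05,0.1,0]]
  ]
}}

```text
t: 15.6
tcp_pos: [0.5565, 0.2427, 0.2044]
tool_rot: [0.13, 0.991, 0.0, 0.0]
force: [-0.4, -1.2, 5.6]
finger_gap: 0.306
gripper_force: 49.5
```

Emit:
{"api": "drive_tool", "payload": {
  "motion": [
    [[20,0,-0.02,0.03,0],[20,0,-0.02,0.07,0],[20,0,-0.02,0.07,0],[20,0,-0.02,0.07,0],[20,0,-0.02,0.07,0]]
  ]
}}

```text
t: 16.1
tcp_pos: [0.5565, 0.2425, 0.2028]
tool_rot: [0.13, 0.991, 0.001, 0.001]
force: [0.4, -1.6, 7.3]
finger_gap: 0.305
gripper_force: 49.5
```

```bash
python3 - <<'E'
from h import *
s=manip.snapshot('scene');t=manip.snapshot('top')
c=lambda i,x,y,w,h: cv2.resize(i[y:y+h,x:x+w],(400,300),interpolation=cv2.INTER_CUBIC)[:,:,::-1]
cv2.imwrite('pics/crop8.png',np.hstack([c(s,325,200,80,60),c(t,205,150,80,60)]))
units((.555,.243,.202)); S=manip.sense(); print(S['force'],S['ft_torque'])
A=lambda h:((h[...,0]<22)|(h[...,0]>170))&(h[...,1]>90)&(h[...,2]>40)
q=comps('s',s,(340,215,40,45),A)[0]
for r in (234,236,238,240,242):
    x=q[abs(q[:,1]-r)<.3][:,0]; print(r,x.min().round(2),x.max().round(2),((x.min()+x.max())/2).round(2))
print(proj('scene',(.5551,.2438,.141)))
E
```

```text
t 16.2 tcp [0.5565 0.2425 0.2028] y ang 75.0 units [0.052 0.005 0.025] turn 0 F [-0.1 -1.1  7.9] gap 0.309 gf 49.5 q6 -1.08
[-0.05090153 -1.07414555  7.8815417 ] [-0.18938727  0.13491906 -0.01249524]
234 353.94 359.44 356.69
236 352.69 369.31 361.0
238 351.94 369.81 360.88
240 351.06 369.94 360.5
242 350.69 369.94 360.31
[360.53867647 239.04769454]
```

View pics/crop8.png

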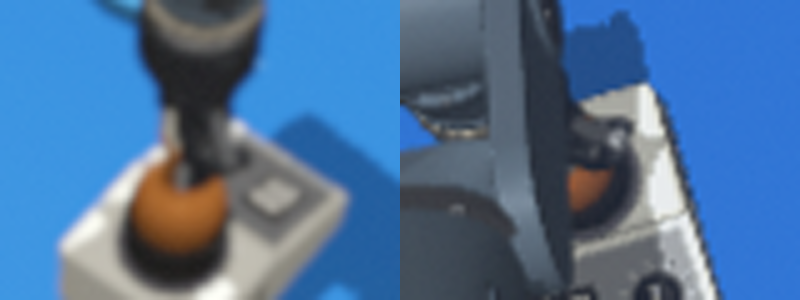

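The scene crop shows the flask upright and seated, with the bulb at x ≈ 360.7 against the cup axis at 360.5. By force (about 9 N) and by height, the cup is about 7 mm down. I hand it in.

```bash
python3 -c "
from station import manip
print(manip.sign_off())"
```

```text
the job is handed in; nothing more can be done
None
```

I switched the mixer on, lifted the flask from its ring and pressed it upright into the cup, about 7 mm down by my estimate at about 9 N; I handed it in at about 16 s with the flask still gripped, and no verdict came back.

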